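# Plug the larynx model's foot into the organ tray socket

### The job

Plug the larynx model into the organ tray: keeping it upright on the tray without lifting it off, slide it so that its square foot drops into the square socket beside the blue rail, then press it down by its grey base plate until the plate lies flat on the tray, and let go. The frosted larynx itself is brittle, so touch only the base plate, and leave the kneecap, tongue and pelvis where they are.

Things in the scene. Friction and masses are not known exactly. Their poses are not given: they have to be found in the camera images.
- mount: Loose mount of the larynx, 0.3 to 0.65 kg in all: black square plug foot 60 x 60 mm, 14 mm tall (lowest 2 mm 58 x 58), under the middle of a grey square base plate. Origin: centre of the foot's underside; z up, x and y along the plate's edges. Starts standing on its foot on the tray, on the robot's side of the rail, left or right of the socket, turned up to 0.3 rad from the rail's frame.
- plate_top (a point): Centre of the top of the mount's grey base plate, 28 mm above the foot's underside. The plate is 110 x 110 mm, 14 mm thick and overhangs the foot by 25 mm all round, so its underside is 14 mm above the tray as it starts. Too wide to be gripped across; it may be pushed and pressed freely. Sliding takes about 2 to 9 N.
- larynx: Frosted resin larynx fixed upright on the middle of the base plate: within 20 mm of the mount's vertical axis and 45 mm tall. Origin: centre of its underside, on the plate's top. Brittle: more than 2 N on it by fingers or arm fails.
- rail: Blue stop rail, fixed on the tray: straight bar 460 mm long (its y), 16 mm thick (x), 30 mm tall. Origin: centre of its underside, level with the tray's flat top, which is 34 mm above the shelf. z up, x away from the robot: its guiding face is at x = -8 mm. The tray top reaches to x = -264 mm and about 255 mm to each side. Beyond the rail (+x) stand a post and a chrome cam lever, up to 30 mm tall.
- socket_mark (a point): Point on the tray top, in the rail's frame (-63.8, 0, 0) mm. The socket, 63.5 mm square, parallel to the rail, has its middle on the line through here along the rail, but anywhere within 15 mm either way; that is not reported and must be felt for or seen. A plate lying flat against the rail has its foot in line with the socket, 1 mm to spare on the rail's side, 2.5 mm on the other.
- pad (a joint): Orange pad in the socket. 0 (start): its top is 4 mm below the tray top; it carries the foot that has dropped in, the plate then being 10 mm above the tray. It gives way, without springing back, when pressed by more than about 11 N, the mount's weight included (off centre the mount tilts); about 0.010 m when the plate lies on the tray.
- kneecap: Ivory plastic kneecap, loose, 42 mm across and 20 mm tall, on the tray on the other side of the socket from the mount. Origin: centre of its underside. Leave alone.
- tongue: Pink plastic tongue model, loose, about 110 x 50 x 40 mm, on the shelf left of the tray. Origin: centre of its underside. Leave alone.
- pelvis: Red and blue pelvis half on a grey board 110 x 100 mm, loose, about 100 mm tall, on the shelf right of the tray. Origin: centre of its underside. Leave alone.
Things that resemble listed ones, but are neither listed nor needed, are in the scene too. What is shaped like the mount but yellow is not meant.

How it is judged:
On the way:
1. the foot has dropped into the mouth of the socket (2.5 mm or more below the tray top), the mount upright (z of mount in the frame of rail below -0.0025 m and angle between mount's own z axis and vertical below 0.08 rad), for 0.2 s.
At the end, for the whole second after the job is handed in: The foot is home in the socket: its underside at least 12.5 mm below the tray top, upright within 0.03 rad, square to the rail within 0.08 rad, 60 to 68 mm in front of the rail's centre line and within 20 mm of its middle, at rest and released (z of mount in the frame of rail below -0.0125 m and angle between mount's own z axis and vertical below 0.03 rad and angle between the x axis of mount and the x axis of rail, either way round below 0.08 rad and x of mount in the frame of rail between -0.068 and -0.06 m and y of mount in the frame of rail between -0.02 and 0.02 m and linear speed of mount below 0.01 m/s); the robot touches nothing.
It fails at once if the brittle larynx is touched (more than 2 N) (contact force between any of the fingers, the arm and larynx above 2 N).
It fails at once if the mount is lifted off the tray (15 mm) or tipped (0.35 rad) (z of mount in the frame of rail above 0.015 m or angle between mount's own z axis and vertical above 0.35 rad).
It fails at once if the kneecap, tongue or pelvis is moved by more than 20 mm (distance of any of kneecap, tongue, pelvis from where it was at the start of the episode above 0.02 m).
It also fails if it takes over 67 s, if anything falls off the work surface, if the arm or the gripper's body presses on something with over 40 N, if the wrist force passes 120 N, or if a joint passes its speed limit or range.

### The arm

A 7-joint arm with a two-finger parallel gripper is mounted at the origin on the work surface. World frame = base frame: x ahead of the robot, y to its left, z up, the work surface at z = 0. Lengths are in m, angles in rad, forces in N, time in s.
With the tool pointing down it reaches from about 0.4 to 0.85 m from the base axis. Payload 4.5 kg.
Tool frame: the origin (TCP) lies midway between the tips of the shut fingers; the grasp point (between the pads) lies 19 mm behind it; z points along the fingers, y is the line along which they close (so a half turn about z gives the same grasp; the last joint's range is limited). The gripper opens to 85 mm and grips with 20 to 120 N. Pads are 22 mm wide; open, the fingers measure 114 mm over their backs; the gripper's body (76 mm by 85 mm) begins 54 mm behind the grasp point. The pads swing forward as they close: fully open they stand 13 mm farther back than shut.
Start: joints at [1.199, 0.689, -0.195, 1.565, 0.157, 0.902, -0.215], TCP at [0.247, -0.574, 0.231] pointing down, gripper open.
Joint ranges: [-3.01, 3.01], [-0.46, 2.08], [-1.47, 1.51], [0.13, 2.56], [-1, 4.14], [0.04, 2.09], [-2.66, 2.66]. Speed limits (rad/s): [2.57, 2.57, 3.14, 3.14, 3.14, 3.14, 3.14].

### API

Orientations are given as a unit quaternion [w, x, y, z].
In Python, from workcell import state, cams, ticket gives the robot as it stands. The module is installed in compiled form; this text tells all that it offers.
- The arm moves only by the tool arm_command, never from a script. Its arguments are lists of equal length, an entry for each row: "slide": the shift along the tool's x, y, z in m, a list of three; "rot": the turn, a rotation vector about the tool's x, y, z in rad, a list of three; "hand": the finger opening in m, from 0 to 0.0854. In form: {"slide": [[dx, dy, dz], ...], "rot": [[wx, wy, wz], ...], "hand": [hand, ...]}. A call has 1 to 8 rows; each row shifts and turns the commanded pose from where the row before left it, along the tool's axes as they then stand; what a row does not reach is not made up. A row lasts 1/10 s, in which the tool goes at most 50 mm and 8.59 degrees, less where a joint would pass 70% of its speed; a pose out of reach is approached as far as the arm can. A call is refused whole if a number of a shift passes 0.05 or a number of a turn 0.15, either way. A call with a gripper value outside its range is refused whole. The fingers move at their own pace and stop on an object; "squeeze" is the grip in N (left out, the last holds). Time passes only in rows, so rows that do not move let the fingers close. It gives the time, the measured TCP pose, the force, the opening and the grip force at its end, in the units of the state.
- state(): the state, without advancing time (a new reading comes with each control period).
- cams.read_camera(name): name is "scene" or "side" or "wrist"; returns a dict with "pixels" (420x560x3 uint8, red, green, blue), "depth" (420x560 float32, m along the optical axis (not along the pixel's ray), 0 where there is no reading), "intrinsics" (3x3 intrinsics, pixels), "R" (3x3) and "t" (3): a world point X has camera coordinates R X + t. Camera axes: x right, y down, z forward; pixel columns grow to the right and rows downward; lengths in m; the calibration is good to about 2 mm. A picture is of the moment at which its call begins.
- ticket.close_job(): hands the job in; it is judged then, once.
Trained networks look in the newest picture that a camera, given by its name, has taken for a name from the list of things; names that differ only in an ending like _2 or _b are one class to them, and where a whole thing is asked for, a point or a joint stands for the part that bears it (a point fixed in the world has none). Each returns a list of dicts, best first, with "score" (0 to 1); they miss things now and then, are a little off and sometimes report something else, mostly with a low value. They report only what shows in the picture. A call takes as long as a camera call. They do not tell look-alikes from the thing itself.
- cams.recognise(name, camera): "rect" ([left, top, right, bottom] in pixels, round what is visible of it).
- cams.silhouettes(name, camera): "mask" (420x560 bool, what is visible of it) and "rect" ([left, top, right, bottom] in pixels, round what is visible of it).
- cams.spot_point(name, camera): "position" ([row, column] in pixels: a listed point, or the origin of a listed thing).
The state is a dict: "t": time; "joints": joint angles; "qd": joint speeds; "tau": joint torques, N m; "tool_pos": TCP position; "ee_rot": TCP orientation; "ft_force": force on the tool from outside, world axes, zero at the start; "moment": the same for the moment, N m; "opening": finger opening in m; "grip_force": force on a finger pad.
Only numpy, scipy, OpenCV 4.12 (cv2) and the standard library are available. Lean on these libraries where they do the work, as an engineer would, in place of code of your own. Each camera call takes 0.05 s, during which the arm holds its last target. There are 200 camera calls.

## Working session

There is one attempt and no reset: what is moved stays moved. The work goes in short steps, Python scripts to look and compute and a tool call to move; the robot and the scene stay as the last step left them, time stands still between calls to the robot, and variables do not carry over. Pictures are saved under pics/ and viewed, at most 10 in all, crops included, and the job is handed in when it is done.

Besides the shell and the picture viewer there is one more tool, called after "Call:" in YAML: its name, and indented under it one key for each argument. arm_command: Moves the arm, as the interface text tells. Its arguments: {"type":"object","properties":{"slide":{"type":"array","items":{"type":"array","items":{"type":"number"}}},"rot":{"type":"array","items":{"type":"array","items":{"type":"number"}}},"hand":{"type":"array","items":{"type":"number"}},"squeeze":{"type":"number"}},"required":["slide","rot","hand"]}

```bash
mkdir -p pics; cat > h.py <<'E'
import numpy as np, cv2
from workcell import state, cams, ticket
from scipy.spatial.transform import Rotation as Ro
def cloud(c):
    K=c["intrinsics"];d=c["depth"];v,u=np.mgrid[:d.shape[0],:d.shape[1]]
    P=np.stack([(u-K[0,2])/K[0,0]*d,(v-K[1,2])/K[1,1]*d,d],-1)
    W=(P-c["t"])@c["R"]; W[d==0]=np.nan
    return W
def save(c,n): cv2.imwrite(f"pics/{n}.png",c["pixels"][...,::-1])
E
python3 - <<'E'
from h import *
s=state();print({k:np.round(v,3) for k,v in s.items()})
ims=[]
for n in ["scene","side"]:
    c=cams.read_camera(n);save(c,n);W=cloud(c);np.savez(f"{n}.npz",W=W,px=c["pixels"])
    print(n,-c["R"].T@c["t"],c["R"][2])
    for o in ["mount","plate_top","larynx","rail","socket_mark","kneecap","pad"]:
        try:
            for r in cams.spot_point(o,n)[:3]:
                p=np.array(r["position"]).astype(int);print(o,round(r["score"],2),p,W[p[0],p[1]].round(3))
        except Exception as e: print(o,e)
E
```

```text
{'t': np.float64(0.0), 'joints': array([ 1.199,  0.69 , -0.195,  1.566,  0.157,  0.902, -0.215]), 'qd': array([-0.001,  0.001, -0.   , -0.001, -0.001, -0.   ,  0.001]), 'tau': array([ 0.0000e+00, -5.3962e+01, -1.2660e+00, -1.5854e+01,  9.0000e-03,
        9.0000e-03,  0.0000e+00]), 'tool_pos': array([ 0.246, -0.574,  0.23 ]), 'ee_rot': array([-0.001,  0.979,  0.202, -0.   ]), 'ft_force': array([ 1.29 , -0.648,  0.016]), 'moment': array([ 0.059,  0.005, -0.01 ]), 'grip_force': np.float64(0.0), 'opening': np.float64(0.085)}
scene [ 1.3530849  -0.46150764  1.11655587] [-0.61839311  0.32571291 -0.71519303]
mount 0.74 [242 235] [ 0.497 -0.163  0.059]
mount 0.58 [167 319] [nan nan nan]
mount 0.41 [284  99] [ 0.436 -0.528  0.03 ]
plate_top 0.9 [238 235] [ 0.501 -0.163  0.08 ]
plate_top 0.66 [157 318] [0.27  0.237 0.033]
larynx 0.61 [157 321] [0.279 0.243 0.037]
larynx 0.51 [240 235] [ 0.498 -0.163  0.068]
rail 0.56 [264 305] [ 0.652 -0.031  0.056]
socket_mark 0.29 [235 237] [ 0.497 -0.155  0.083]
kneecap 0.56 [209 329] [0.508 0.132 0.053]
pad it knows: kneecap, larynx, mount, pelvis, plate_top, rail, socket_mark, tongue
side [0.18384976 0.81116331 0.87896627] [ 0.2166856  -0.68890033 -0.6917107 ]
mount 0.94 [181 273] [ 0.485 -0.129  0.061]
mount 0.58 [320 310] [0.269 0.268 0.027]
plate_top 0.77 [176 277] [ 0.481 -0.154  0.062]
plate_top 0.76 [312 312] [0.267 0.267 0.058]
larynx 0.54 [310 313] [0.265 0.267 0.067]
larynx 0.52 [173 276] [ 0.481 -0.146  0.079]
rail 0.98 [197 212] [ 0.632 -0.022  0.048]
kneecap 0.69 [251 232] [0.501 0.152 0.052]
pad it knows: kneecap, larynx, mount, pelvis, plate_top, rail, socket_mark, tongue
```

View pics/scene.png

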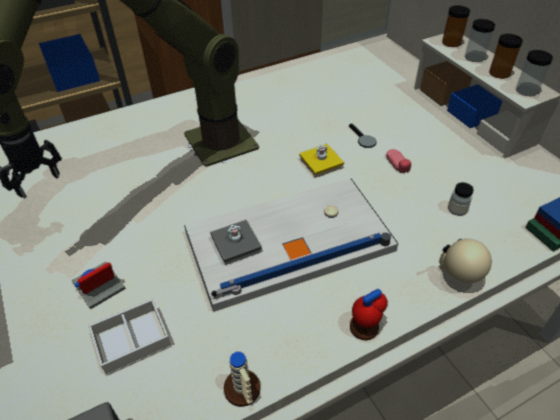

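View pics/side.png

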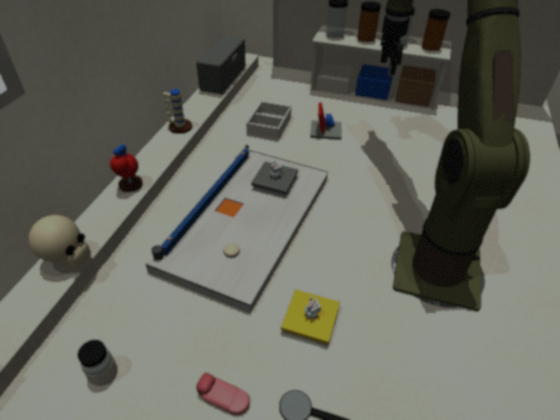

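The pictures show the grey mount at scene (235,240), the orange socket at (296,247), the kneecap at (331,211) and the blue rail. The yellow look-alike is off the tray. Next I fit the geometry.

```bash
cat > fit.py <<'E'
from h import *
def fit(W,px,seed):
    # returns rail (centre, yaw), orange centre, plate (centre,yaw,size)
    hsv=cv2.cvtColor(px,cv2.COLOR_RGB2HSV).astype(int);H,S,V=hsv[...,0],hsv[...,1],hsv[...,2]
    near=(np.abs(W[...,0]-.55)<.25)&(np.abs(W[...,1]+.05)<.4)
    out={}
    m=near&(H>100)&(H<130)&(S>100)&(abs(W[...,2]-.064)<.008)
    n,l,st,_=cv2.connectedComponentsWithStats(m.astype(np.uint8)); k=1+st[1:,4].argmax()
    P=W[l==k]; top=P[P[:,2]>.058]
    r=cv2.minAreaRect((top[:,:2]*1000).astype(np.float32)); out["rail"]=r,np.median(top[:,2])
    m=near&(H<15)&(S>150)&(V>80)&(abs(W[...,2]-.03)<.02)
    P=W[m];out["orange"]=cv2.minAreaRect((P[:,:2]*1000).astype(np.float32)),np.median(P[:,2]),len(P)
    d=np.hypot(W[...,0]-seed[0],W[...,1]-seed[1])
    m=(d<.085)&(abs(W[...,2]-.062)<.006)&(S<80)&(V<140)
    P=W[m];out["plate"]=cv2.minAreaRect((P[:,:2]*1000).astype(np.float32)),np.median(P[:,2]),len(P)
    return out
E
python3 - <<'E'
from fit import *
for n in ["scene","side"]:
    z=np.load(n+".npz");o=fit(z["W"],z["px"],(.493,-.155))
    for k,v in o.items(): print(n,k,v)
E
```

```text
scene rail (((641.490234375, -28.786056518554688), (455.6163635253906, 21.316120147705078), 83.26930236816406), np.float64(0.06412614262687173))
scene orange (((576.050048828125, -14.432605743408203), (58.86758041381836, 60.7054443359375), 83.2385025024414), np.float64(0.031168631929575145), 334)
scene plate (((489.65679931640625, -158.75070190429688), (108.92620086669922, 114.76848602294922), 86.86461639404297), np.float64(0.06269139519508846), 1069)
side rail (((638.1964111328125, -22.531036376953125), (460.80694580078125, 16.717857360839844), 83.43443298339844), np.float64(0.06269429007269864))
side orange (((578.9928588867188, -16.476104736328125), (56.562705993652344, 54.74156188964844), 80.64720916748047), np.float64(0.02928829559170093), 246)
side plate (((488.31695556640625, -155.91171264648438), (114.89593505859375, 110.46014404296875), 86.6179428100586), np.float64(0.06084711248246299), 794)
```

```bash
cat > plan.py <<'E'
from h import *
# rail frame: centre, yaw (deg)
RC=np.array([.640,-.0255]); RY=np.radians(-6.7)
ex=np.array([np.cos(RY),np.sin(RY)]); ey=np.array([-ex[1],ex[0]])
def r2w(x,y): return RC+x*ex+y*ey
def w2r(p): d=np.asarray(p)[:2]-RC; return np.array([d@ex,d@ey])
def go(x,y,z,yawdeg):
    """target TCP in rail x,y, world z; tool-x yaw relative to rail. prints turn, then slide in the final tool frame"""
    s=state();w,a,b,c=s["ee_rot"];R=Ro.from_quat([a,b,c,w])
    yw=RY+np.radians(yawdeg);T=Ro.from_matrix(np.array([[np.cos(yw),np.sin(yw),0],[np.sin(yw),-np.cos(yw),0],[0,0,-1]]))
    print("t",round(s["t"],2),"rail",w2r(s["tool_pos"]).round(4),"z",round(s["tool_pos"][2],4),"F",s["ft_force"].round(1))
    print("rot",(R.inv()*T).as_rotvec().round(4),"slide",(T.inv().apply(np.r_[r2w(x,y),z]-s["tool_pos"])).round(4))
if __name__=="__main__":
    import sys; go(*map(float,sys.argv[1:]))
E
python3 -c "
from plan import *
print(w2r((.489,-.157)),r2w(-.225,-.148))"
python3 plan.py -0.225 -0.148 0.16 0
```

```text
[-0.13462657 -0.14821922] [ 0.39926933 -0.14623834]
t 0.7 rail [-0.3265 -0.5909] z 0.2313 F [-1.1 -0.4  0.2]
rot [ 1.000e-04 -0.000e+00  5.227e-01] slide [ 0.1015 -0.4429  0.0713]
```

Call:
arm_command:
  slide:
    - [0,0,0]
    - [0,0,0]
    - [0,0,0]
    - [0,0,0]
    - [0.01,-0.045,0.0]
    - [0.01,-0.045,0.0]
    - [0.01,-0.045,0.0]
    - [0.01,-0.045,0.0]
  rot:
    - [0,0,0.131]
    - [0,0,0.131]
    - [0,0,0.131]
    - [0,0,0.13]
    - [0,0,0]
    - [0,0,0]
    - [0,0,0]
    - [0,0,0]
  hand: [0.055,0.055,0.055,0.055,0.055,0.055,0.055,0.055]

```text
t: 1.5
tool_pos: [0.3081, -0.3985, 0.2315]
ee_rot: [0.0, 0.998, -0.059, 0.0]
ft_force: [1.7, 0.3, 0.2]
opening: 0.0544
grip_force: 0.0
```

Call:
arm_command:
  slide:
    - [0.012,-0.048,0.015]
    - [0.012,-0.048,0.015]
    - [0.012,-0.048,0.015]
    - [0.012,-0.048,0.015]
    - [0.012,-0.048,0.011]
    - [0,0,0]
  rot:
    - [0,0,0]
    - [0,0,0]
    - [0,0,0]
    - [0,0,0]
    - [0,0,0]
    - [0,0,0]
  hand: [0.055,0.055,0.055,0.055,0.055,0.055]

```text
t: 2.1
tool_pos: [0.3954, -0.1676, 0.1614]
ee_rot: [-0.002, 0.999, -0.051, -0.0]
ft_force: [-0.0, -0.4, 0.6]
opening: 0.0547
grip_force: 0.0
```

```bash
python3 plan.py -0.225 -0.148 0.038 0; python3 - <<'E'
from h import *
c=cams.read_camera("wrist");save(c,"w1");W=cloud(c);np.savez("w1.npz",W=W,px=c["pixels"])
E
```

```text
t 2.1 rail [-0.2263 -0.1696] z 0.1614 F [-0.  -0.4  0.6]
rot [-0.0044  0.0006  0.0146] slide [ 0.0013 -0.0216  0.1234]
```

View pics/w1.png

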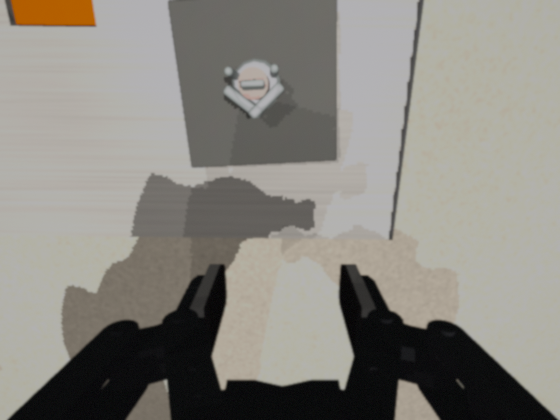

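```bash
python3 - <<'E'
from fit import *
from plan import *
z=np.load("w1.npz");W=z["W"]
o=fit(W,z["px"],(.489,-.157))
for k,v in o.items(): print(k,v)
# socket rim: hole depth
m=(abs(W[...,0]-.577)<.06)&(abs(W[...,1]+.015)<.06)
print(np.nanpercentile(W[m][:,2],[5,50,95]) if m.any() else "no socket in view")
E
python3 plan.py -0.225 -0.148 0.038 0
```

```text
t 2.15 rail [-0.2271 -0.1737] z 0.162 F [-0.3 -0.7 -0.1]
rot [-0.0018  0.0004  0.0091] slide [ 0.0021 -0.0257  0.124 ]Traceback (most recent call last):
  File "<stdin>", line 4, in <module>
  File "fit.py", line 8, in fit
    n,l,st,_=cv2.connectedComponentsWithStats(m.astype(np.uint8)); k=1+st[1:,4].argmax()
                                                                       ~~~~~~~~~~~~~~~^^
ValueError: attempt to get argmax of an empty sequence
```

The wrist view shows the plate ahead (170–337, 0–165), the fingers clear behind its near edge, and orange at top left. I'll descend behind the plate.

Call:
arm_command:
  slide:
    - [0.0,-0.013,0.03]
    - [0.0,-0.012,0.03]
    - [0,0,0.03]
    - [0,0,0.02]
    - [0,0,0.013]
    - [0,0,0]
  rot:
    - [0,0,0.007]
    - [0,0,0]
    - [0,0,0]
    - [0,0,0]
    - [0,0,0]
    - [0,0,0]
  hand: [0.055,0.055,0.055,0.055,0.055,0.055]

```text
t: 2.75
tool_pos: [0.4015, -0.1545, 0.044]
ee_rot: [-0.001, 0.998, -0.063, -0.005]
ft_force: [-0.1, -0.2, 0.6]
opening: 0.055
grip_force: 0.0
```

```bash
python3 plan.py -0.13 -0.148 0.038 0
```

```text
t 2.75 rail [-0.2218 -0.1559] z 0.044 F [-0.1 -0.2  0.6]
rot [-0.0021  0.0108 -0.0094] slide [ 0.0918 -0.0079  0.006 ]
```

Call:
arm_command:
  slide:
    - [0.005,-0.006,0.005]
    - [0.01,0,0]
    - [0.008,0,0]
    - [0.008,0,0]
    - [0.008,0,0]
    - [0.008,0,0]
    - [0.008,0,0]
    - [0.008,0,0]
  rot:
    - [0,0.01,-0.008]
    - [0,0,0]
    - [0,0,0]
    - [0,0,0]
    - [0,0,0]
    - [0,0,0]
    - [0,0,0]
    - [0,0,0]
  hand: [0.055,0.055,0.055,0.055,0.055,0.055,0.055,0.055]

```text
t: 3.55
tool_pos: [0.4671, -0.1551, 0.0418]
ee_rot: [-0.002, 0.998, -0.058, -0.003]
ft_force: [-2.0, 1.0, 1.4]
opening: 0.0549
grip_force: 1.4
```

```bash
python3 plan.py -0.13 -0.148 0.038 0; python3 - <<'E'
from fit import *
from plan import *
c=cams.read_camera("scene");W=cloud(c);save(c,"s2")
o=fit(W,c["pixels"],(.53,-.16));print(o["plate"],w2r(np.array(o["plate"][0][0])/1000))
E
```

```text
t 3.55 rail [-0.1566 -0.1489] z 0.0418 F [-2.   1.   1.4]
rot [-0.0037  0.0058  0.0007] slide [ 0.0266 -0.0009  0.0038]
(((521.6146850585938, -164.97918701171875), (109.73844146728516, 135.85968017578125), 83.78120422363281), np.float64(0.06271153661839511), 1189) [-0.10130368 -0.15233874]
```

Call:
arm_command:
  slide:
    - [0.007,0,0.002]
    - [0.006,0,0]
    - [0.005,0,0]
    - [0.004,0,0]
    - [0.003,0,0]
  rot:
    - [0,0.004,0]
    - [0,0,0]
    - [0,0,0]
    - [0,0,0]
    - [0,0,0]
  hand: [0.055,0.055,0.055,0.055,0.055]

```text
t: 4.1
tool_pos: [0.4921, -0.1579, 0.0397]
ee_rot: [-0.002, 0.998, -0.058, -0.0]
ft_force: [-1.4, 0.3, -1.0]
opening: 0.0553
grip_force: 0.7
```

Call:
arm_command:
  slide:
    - [0.002,0,0]
    - [0.002,0,0]
    - [0.002,0,0]
  rot:
    - [0,0,0]
    - [0,0,0]
    - [0,0,0]
  hand: [0.055,0.055,0.055]

```text
t: 4.4
tool_pos: [0.4965, -0.1586, 0.0396]
ee_rot: [-0.002, 0.998, -0.058, -0.002]
ft_force: [-4.2, 0.6, 0.4]
opening: 0.0549
grip_force: 2.1
```

Call:
arm_command:
  slide:
    - [0.002,0,0]
    - [0.002,0,0]
  rot:
    - [0,0,0]
    - [0,0,0]
  hand: [0.055,0.055]

```text
t: 4.6
tool_pos: [0.4964, -0.1586, 0.0395]
ee_rot: [-0.002, 0.998, -0.058, -0.006]
ft_force: [-11.2, 1.2, 7.6]
opening: 0.0553
grip_force: 5.7
```

```bash
python3 plan.py -0.155 -0.148 0.12 0; python3 - <<'E'
from h import *
c=cams.read_camera("scene");save(c,"s3")
cv2.imwrite("pics/s3c.png",cv2.resize(c["pixels"][190:310,180:400,::-1],None,fx=3.6,fy=3.6,interpolation=cv2.INTER_CUBIC))
E
```

```text
t 4.6 rail [-0.1271 -0.1489] z 0.0395 F [-11.2   1.2   7.6]
rot [-0.004   0.0113  0.0006] slide [-0.0279 -0.0009 -0.0805]
```

View pics/s3c.png

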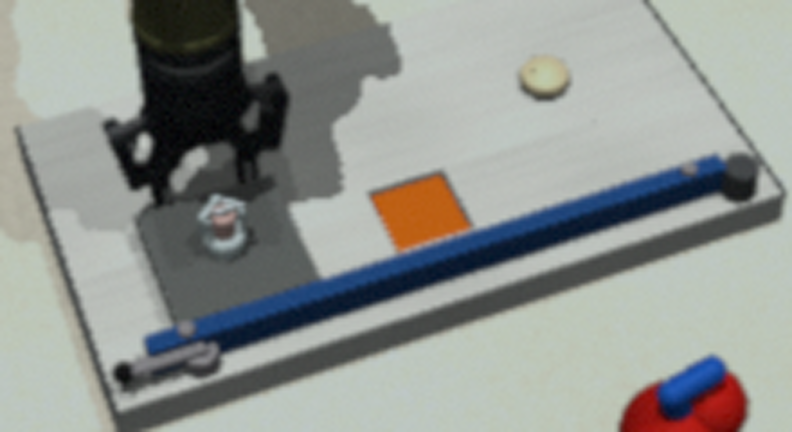

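The crop shows the plate flush against the rail, with the orange socket to the right at (420,210). I'll retract, turn 90° and move to the plate's -y side.

Call:
arm_command:
  slide:
    - [-0.015,0,0]
    - [-0.02,0,0]
    - [0,0,-0.04]
    - [0,0,-0.045]
    - [0,0,-0.045]
    - [0,0,0]
  rot:
    - [0,0,0]
    - [0,0,0]
    - [0,0,0]
    - [0,0,0]
    - [0,0,0]
    - [0,0,0]
  hand: [0.055,0.055,0.055,0.055,0.055,0.055]

```text
t: 5.25
tool_pos: [0.4714, -0.1568, 0.1752]
ee_rot: [-0.001, 0.998, -0.058, 0.006]
ft_force: [0.8, -0.4, 0.1]
opening: 0.0549
grip_force: 0.0
```

```bash
python3 plan.py -0.067 -0.235 0.15 90;python3 plan.py -0.067 -0.235 0.15 -90; python3 -c "
from h import *
print(state()['joints'].round(2))"
```

```text
t 5.25 rail [-0.1521 -0.1501] z 0.1752 F [ 0.8 -0.4  0.1]
rot [ 0.0078 -0.011  -1.5706] slide [-0.0849  0.0851  0.0252]
t 5.25 rail [-0.1521 -0.1501] z 0.1752 F [ 0.8 -0.4  0.1]
rot [-0.011  -0.0078  1.571 ] slide [ 0.0849 -0.0851  0.0252]
[ 0.26  0.61 -0.04  2.02  0.04  0.5  -1.5 ]
```

Call:
arm_command:
  slide:
    - [0,0,0]
    - [0,0,0]
    - [0,0,0]
    - [0,0,0]
    - [0,0,0]
    - [0,0,0]
    - [0,0,0]
    - [0,0,0]
  rot:
    - [0.008,-0.011,-0.131]
    - [0,0,-0.131]
    - [0,0,-0.131]
    - [0,0,-0.131]
    - [0,0,-0.131]
    - [0,0,-0.131]
    - [0,0,-0.131]
    - [0,0,-0.131]
  hand: [0.055,0.055,0.055,0.055,0.055,0.055,0.055,0.055]

```text
t: 6.05
tool_pos: [0.4676, -0.1556, 0.1698]
ee_rot: [-0.008, 0.892, 0.452, -0.002]
ft_force: [-0.6, 1.2, 0.3]
opening: 0.0552
grip_force: 0.0
```

Call:
arm_command:
  slide:
    - [0,0,0]
    - [0,0,0]
    - [0,0,0]
    - [0,0,0]
    - [-0.04,0.0,0]
    - [-0.045,0.025,0]
    - [0,0.03,0]
    - [0,0.03,0]
  rot:
    - [0,0,-0.131]
    - [0,0,-0.131]
    - [0,0,-0.131]
    - [0,0,-0.131]
    - [0,0,0]
    - [0,0,0]
    - [0,0,0]
    - [0,0,0]
  hand: [0.055,0.055,0.055,0.055,0.055,0.055,0.055,0.055]

```text
t: 6.85
tool_pos: [0.5415, -0.2513, 0.1675]
ee_rot: [-0.008, 0.748, 0.663, -0.0]
ft_force: [1.3, 0.5, -0.9]
opening: 0.0552
grip_force: 0.0
```

```bash
python3 plan.py -0.067 -0.237 0.038 90
```

```text
t 6.85 rail [-0.0714 -0.2357] z 0.1675 F [ 1.3  0.5 -0.9]
rot [-0.0119 -0.0104 -0.003 ] slide [-0.0013  0.0044  0.1295]
```

Call:
arm_command:
  slide:
    - [0,0.002,0.03]
    - [0,0,0.035]
    - [0,0,0.03]
    - [0,0,0.02]
    - [0,0,0.01]
    - [0,0,0]
  rot:
    - [-0.012,-0.01,0]
    - [0,0,0]
    - [0,0,0]
    - [0,0,0]
    - [0,0,0]
    - [0,0,0]
  hand: [0.055,0.055,0.055,0.055,0.055,0.055]

```text
t: 7.45
tool_pos: [0.542, -0.2478, 0.0415]
ee_rot: [-0.001, 0.747, 0.665, -0.0]
ft_force: [0.4, 0.8, -0.1]
opening: 0.0548
grip_force: 0.0
```

```bash
python3 plan.py -0.065 -0.08 0.039 90
```

```text
t 7.45 rail [-0.0714 -0.2322] z 0.0415 F [ 0.4  0.8 -0.1]
rot [-0.0025 -0.0016  0.002 ] slide [0.1522 0.0064 0.0025]
```

Call:
arm_command:
  slide:
    - [0.01,0.003,0.002]
    - [0.012,0.0,0]
    - [0.012,0.0005,0]
    - [0.012,0.0005,0]
    - [0.012,0.0005,0]
    - [0.012,0.0005,0]
    - [0.012,0.0005,0]
    - [0.012,0.0005,0]
  rot:
    - [0,0,0]
    - [0,0,0]
    - [0,0,0]
    - [0,0,0]
    - [0,0,0]
    - [0,0,0]
    - [0,0,0]
    - [0,0,0]
  hand: [0.055,0.055,0.055,0.055,0.055,0.055,0.055,0.055]

```text
t: 8.25
tool_pos: [0.5587, -0.1546, 0.0408]
ee_rot: [-0.001, 0.747, 0.665, -0.0]
ft_force: [-2.4, -2.2, 1.4]
opening: 0.0549
grip_force: 1.6
```

Call:
arm_command:
  slide:
    - [0.012,0.0005,0]
    - [0.01,0.0005,0]
    - [0.008,0.0005,0]
    - [0.006,0.0005,0]
    - [0.0,0.0,0]
  rot:
    - [0,0,0]
    - [0,0,0]
    - [0,0,0]
    - [0,0,0]
    - [0,0,0]
  hand: [0.055,0.055,0.055,0.055,0.055]

```text
t: 8.75
tool_pos: [0.5663, -0.1179, 0.041]
ee_rot: [-0.001, 0.746, 0.666, 0.001]
ft_force: [-0.2, 0.7, 0.3]
opening: 0.055
grip_force: 0.0
```

```bash
python3 plan.py -0.065 -0.06 0.039 90; python3 - <<'E'
from fit import *
from plan import *
for n in ("scene","side"):
    c=cams.read_camera(n);W=cloud(c);save(c,"s4"+n)
    o=fit(W,c["pixels"],r2w(-.063,-.03));print(o["plate"],w2r(np.array(o["plate"][0][0])/1000))
    try: print(w2r(np.array(o["orange"][0][0])/1000),o["orange"])
    except Exception as e: print(e)
c=cams.read_camera("side")
cv2.imwrite("pics/s4c.png",cv2.resize(c["pixels"][130:310,140:340,::-1],None,fx=3,fy=3,interpolation=cv2.INTER_CUBIC))
E
```

```text
t 8.75 rail [-0.0625 -0.1003] z 0.041 F [-0.2  0.7  0.3]
rot [ 0.0006 -0.0031  0.0034] slide [ 0.0403 -0.0025  0.002 ]
(((572.6992797851562, -61.66078186035156), (131.8857421875, 110.78721618652344), 84.61311340332031), np.float64(0.06300581263726336), 869) [-0.06262219 -0.04376585]
[-0.63860432 -0.04934342] (((0.0, 0.0), (0.0, 0.0), 0.0), np.float64(nan), 0)
(((581.2894897460938, -60.13090515136719), (133.7601318359375, 129.36044311523438), 82.34627532958984), np.float64(0.06115655934896681), 970) [-0.05426914 -0.0412442 ]
[-0.06057504  0.02405955] (((582.6456909179688, 5.462570667266846), (9.841850280761719, 53.38033676147461), 81.26558685302734), np.float64(0.029129168293857553), 37)
  return _methods._mean(a, axis=axis, dtype=dtype,
  ret = ret.dtype.type(ret / rcount)
```

View pics/s4c.png

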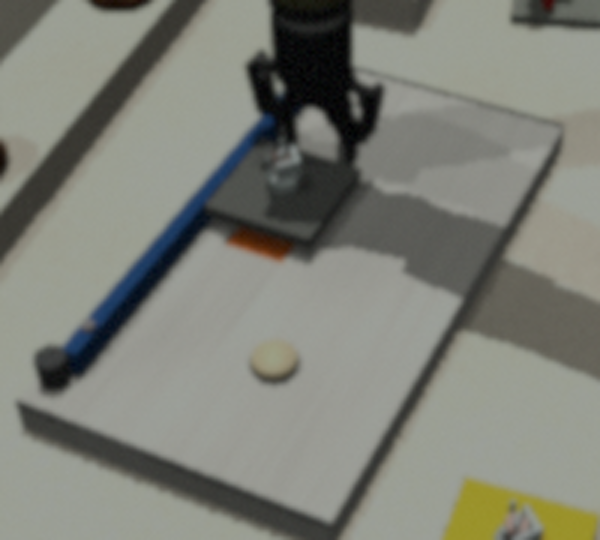

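Call:
arm_command:
  slide:
    - [0.008,0.0,0]
    - [0.008,0.0,0]
    - [0.006,0.0,0]
    - [0.004,0.0,0]
    - [0.002,0.0,0]
    - [0.002,0,0]
    - [0.002,0,0]
  rot:
    - [0,0,0]
    - [0,0,0]
    - [0,0,0]
    - [0,0,0]
    - [0,0,0]
    - [0,0,0]
    - [0,0,0]
  hand: [0.055,0.055,0.055,0.055,0.055,0.055,0.055]

```text
t: 9.6
tool_pos: [0.5688, -0.0882, 0.0408]
ee_rot: [-0.001, 0.747, 0.665, -0.0]
ft_force: [-0.9, -1.3, -1.1]
opening: 0.0549
grip_force: 0.7
```

```bash
python3 plan.py -0.065 -0.06 0.039 90; cat > pz.py <<'E'
from fit import *
from plan import *
import sys
y=float(sys.argv[1])
for n in ("side","scene"):
    c=cams.read_camera(n);W=cloud(c);px=c["pixels"].astype(int)
    q=W[...,:2]-r2w(-.063,y);a=q@ex;b=q@ey
    m=(abs(a)<.045)&(abs(b)<.045)&(np.hypot(a,b)>.028)&(abs(W[...,2]-.055)<.012)
    A=np.c_[a[m],b[m],np.ones(m.sum())];z=W[...,2][m]
    for _ in range(4):
        f=np.linalg.lstsq(A,z,rcond=None)[0];k=abs(A@f-z)<.004;A,z=A[k],z[k]
    t=W[...,2][(abs(q@ex)<.05)&(q@ey>.075)&(q@ey<.12)]
    print(n,"plate slope x,y,z",f.round(4),len(z),"tray z",np.nanmedian(t).round(4))
E
python3 pz.py -0.008
```

```text
t 9.6 rail [-0.0634 -0.0705] z 0.0408 F [-0.9 -1.3 -1.1]
rot [-0.0012 -0.0008  0.0017] slide [ 0.0105 -0.0016  0.0018]
side plate slope x,y,z [-0.0026 -0.0793  0.0597] 461 tray z 0.0333
scene plate slope x,y,z [ 0.0045 -0.0793  0.0616] 327 tray z 0.0351
```

The plate has tilted forward, so the leading edge is in the socket mouth. I'll creep on.

Call:
arm_command:
  slide:
    - [0.002,0.0,0]
    - [0.002,0.0,0]
    - [0.002,0.0,0]
  rot:
    - [0,0,0]
    - [0,0,0]
    - [0,0,0]
  hand: [0.055,0.055,0.055]

```text
t: 10.0
tool_pos: [0.5696, -0.0821, 0.0409]
ee_rot: [-0.001, 0.747, 0.665, 0.0]
ft_force: [-1.2, -1.2, -0.2]
opening: 0.0552
grip_force: 0.7
```

```bash
python3 plan.py -0.065 -0.06 0.039 90; python3 pz.py -0.002
```

```text
t 10.0 rail [-0.0633 -0.0644] z 0.0409 F [-1.2 -1.2 -0.2]
rot [-0.001  -0.001   0.0018] slide [ 0.0044 -0.0017  0.0019]
side plate slope x,y,z [ 0.0026 -0.0778  0.0597] 466 tray z 0.0333
scene plate slope x,y,z [ 0.0052 -0.064   0.061 ] 311 tray z 0.0353
```

Call:
arm_command:
  slide:
    - [0.002,0.0,0]
    - [0.002,0.0,0]
    - [0.002,0.0,0]
  rot:
    - [0,0,0]
    - [0,0,0]
    - [0,0,0]
  hand: [0.055,0.055,0.055]

```text
t: 10.4
tool_pos: [0.5699, -0.0788, 0.0409]
ee_rot: [0.0, 0.747, 0.665, -0.002]
ft_force: [-0.7, -8.8, 0.6]
opening: 0.0547
grip_force: 4.2
```

```bash
python3 plan.py -0.065 -0.06 0.039 90; python3 pz.py 0.004
```

```text
t 10.4 rail [-0.0634 -0.0611] z 0.0409 F [-0.7 -8.8  0.6]
rot [-0.0016  0.003   0.0005] slide [ 0.0011 -0.0016  0.0019]
side plate slope x,y,z [ 0.0005 -0.0487  0.0585] 440 tray z 0.0334
scene plate slope x,y,z [-0.0013 -0.0404  0.06  ] 328 tray z 0.0354
```

Call:
arm_command:
  slide:
    - [-0.003,0.0,0]
    - [-0.005,0.0,0]
    - [0,0.0,0]
  rot:
    - [0,0,0]
    - [0,0,0]
    - [0,0,0]
  hand: [0.055,0.055,0.055]

```text
t: 10.8
tool_pos: [0.5695, -0.0841, 0.0409]
ee_rot: [-0.001, 0.747, 0.665, 0.0]
ft_force: [0.5, 0.4, -0.9]
opening: 0.055
grip_force: 0.0
```

```bash
python3 plan.py -0.063 -0.1 0.15 90; python3 pz.py 0.003
```

```text
t 10.8 rail [-0.0632 -0.0664] z 0.0409 F [ 0.5  0.4 -0.9]
rot [-0.0006 -0.0018  0.0015] slide [-0.0336  0.0002 -0.1091]
side plate slope x,y,z [ 0.0027 -0.0037  0.0572] 422 tray z 0.0333
scene plate slope x,y,z [-0.0031 -0.0027  0.0591] 378 tray z 0.0352
```

The foot has dropped in: the plate top is 24 mm above the tray and level. I'll lift, turn back and straddle the larynx along the rail to press.

Call:
arm_command:
  slide:
    - [-0.02,0,0]
    - [-0.015,0,-0.02]
    - [0,0,-0.045]
    - [0,0,-0.045]
    - [0,0,-0.03]
    - [0,0,0]
    - [0,0,0]
    - [0,0,0]
  rot:
    - [0,0,0]
    - [0,0,0]
    - [0,0,0]
    - [0,0,0.131]
    - [0,0,0.131]
    - [0,0,0.131]
    - [0,0,0.131]
    - [0,0,0.131]
  hand: [0.055,0.055,0.055,0.055,0.075,0.075,0.075,0.075]

```text
t: 11.7
tool_pos: [0.5657, -0.1182, 0.1814]
ee_rot: [-0.001, 0.922, 0.388, 0.0]
ft_force: [0.2, 0.1, 0.7]
opening: 0.0753
grip_force: 0.0
```

Call:
arm_command:
  slide:
    - [0,0,0]
    - [0,0,0]
    - [0,0,0]
    - [0,0,0]
    - [0,0,0]
    - [0,0,0]
    - [0,0,0]
    - [0,0,0]
  rot:
    - [0,0,0.131]
    - [0,0,0.131]
    - [0,0,0.131]
    - [0,0,0.131]
    - [0,0,0.131]
    - [0,0,0.131]
    - [0,0,0.131]
    - [0,0,0]
  hand: [0.075,0.075,0.075,0.075,0.075,0.075,0.075,0.075]

```text
t: 12.5
tool_pos: [0.5656, -0.118, 0.1809]
ee_rot: [-0.001, 0.998, -0.058, -0.0]
ft_force: [0.1, 0.9, -0.1]
opening: 0.0751
grip_force: 0.0
```

```bash
python3 plan.py -0.063 0.003 0.15 0; python3 - <<'E'
from fit import *
from plan import *
for n in ("side","scene"):
    c=cams.read_camera(n);W=cloud(c)
    px=c["pixels"];hsv=cv2.cvtColor(px,cv2.COLOR_RGB2HSV)
    q=W[...,:2]-r2w(-.063,.003)
    m=(np.abs(q@ex)<.1)&(np.abs(q@ey)<.1)&(hsv[...,1]<80)&(hsv[...,2]<140)&(abs(W[...,2]-.058)<.005)
    r=cv2.minAreaRect((W[m][:,:2]*1000).astype(np.float32));print(n,w2r(np.array(r[0])/1000),r[1:])
    m=(np.hypot(q@ex,q@ey)<.045)&(W[...,2]>.068)&(W[...,2]<.11)
    P=W[m];print("larynx",[w2r(P.min(0)),w2r(P.max(0))],P[:,2].max())
E
```

```text
t 12.5 rail [-0.0631 -0.1005] z 0.1809 F [ 0.1  0.9 -0.1]
rot [-0.0014  0.0008  0.0017] slide [ 1.000e-04 -1.035e-01  3.090e-02]
side [-0.05487473  0.00135363] ((197.49722290039062, 129.7054901123047), 84.1660385131836)
larynx [array([-0.08130021, -0.01293119]), array([-0.05010757,  0.02625891])] 0.10473270906124818
scene [-0.06456315 -0.00107002] ((119.49742126464844, 111.5783462524414), 83.22029876708984)
larynx [array([-0.07949277, -0.01424518]), array([-0.04689139,  0.02389088])] 0.10619204362279216
```

Call:
arm_command:
  slide:
    - [0,-0.035,0]
    - [0,-0.04,0]
    - [0,-0.0285,0]
    - [0,0,0.0]
    - [0,0,0]
  rot:
    - [0,0,0]
    - [0,0,0]
    - [0,0,0]
    - [0,0,0]
    - [0,0,0]
  hand: [0.075,0.075,0.075,0.075,0.075]

```text
t: 13.1
tool_pos: [0.5775, -0.0156, 0.1809]
ee_rot: [-0.001, 0.998, -0.056, -0.001]
ft_force: [0.5, -1.2, -0.6]
opening: 0.0747
grip_force: 0.0
```

```bash
python3 plan.py -0.063 0.003 0.06 0; python3 - <<'E'
from h import *
c=cams.read_camera("wrist");save(c,"w5")
E
```

```text
t 13.1 rail [-0.0633  0.0026] z 0.1809 F [ 0.5 -1.2 -0.6]
rot [-0.0012  0.0011  0.0044] slide [ 0.0003 -0.0004  0.1209]
```

View pics/w5.png

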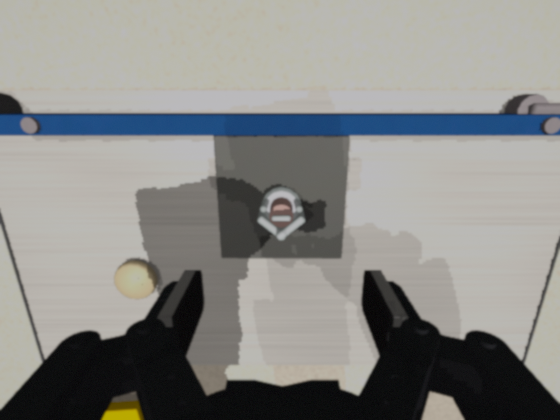

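The plate (217–350, 135–258) is square against the rail and the larynx (282,212) is centred between the fingers at 190 and 375. I'll descend.

Call:
arm_command:
  slide:
    - [0,0,0.03]
    - [0,0,0.03]
    - [0,0,0.03]
    - [0,0,0.02]
    - [0,0,0.01]
    - [0,0,0]
  rot:
    - [0,0,0]
    - [0,0,0]
    - [0,0,0]
    - [0,0,0]
    - [0,0,0]
    - [0,0,0]
  hand: [0.075,0.075,0.075,0.075,0.075,0.075]

```text
t: 13.75
tool_pos: [0.5765, -0.0175, 0.0599]
ee_rot: [-0.0, 0.998, -0.059, -0.002]
ft_force: [0.5, -0.5, 0.6]
opening: 0.0751
grip_force: 0.0
```

Call:
arm_command:
  slide:
    - [0,0,0.003]
    - [0,0,0.003]
    - [0,0,0.002]
  rot:
    - [0,0,0]
    - [0,0,0]
    - [0,0,0]
  hand: [0.075,0.075,0.075]

```text
t: 14.05
tool_pos: [0.578, -0.0162, 0.0537]
ee_rot: [-0.001, 0.998, -0.058, 0.0]
ft_force: [0.1, -0.0, -1.1]
opening: 0.0751
grip_force: 0.0
```

```bash
python3 plan.py -0.063 0.003 0.04 0; python3 pz.py 0.003
```

```text
t 14.05 rail [-0.0627  0.002 ] z 0.0537 F [ 0.1 -0.  -1.1]
rot [-0.0012 -0.0006  0.0008] slide [-0.0003 -0.001   0.0137]
side plate slope x,y,z [ 0.0041 -0.0038  0.0571] 319 tray z 0.0333
scene plate slope x,y,z [-0.015   0.0052  0.0593] 349 tray z 0.0351
```

Call:
arm_command:
  slide:
    - [0,0,0.002]
    - [0,0,0.002]
    - [0,0,0.002]
    - [0,0,0.001]
    - [0,0,0.001]
  rot:
    - [0,0,0]
    - [0,0,0]
    - [0,0,0]
    - [0,0,0]
    - [0,0,0]
  hand: [0.075,0.075,0.075,0.075,0.075]

```text
t: 14.65
tool_pos: [0.5776, -0.0161, 0.0456]
ee_rot: [-0.001, 0.998, -0.058, -0.0]
ft_force: [-2.0, -0.1, 7.7]
opening: 0.0747
grip_force: 3.7
```

Call:
arm_command:
  slide:
    - [0,0,0.001]
    - [0,0,0.001]
    - [0,0,0.001]
  rot:
    - [0,0,0]
    - [0,0,0]
    - [0,0,0]
  hand: [0.075,0.075,0.075]

```text
t: 14.95
tool_pos: [0.5776, -0.016, 0.0427]
ee_rot: [-0.001, 0.998, -0.058, -0.0]
ft_force: [-1.4, 0.8, 7.6]
opening: 0.0747
grip_force: 3.7
```

Call:
arm_command:
  slide:
    - [0,0,0.001]
    - [0,0,0.001]
    - [0,0,0.001]
    - [0,0,0.001]
  rot:
    - [0,0,0]
    - [0,0,0]
    - [0,0,0]
    - [0,0,0]
  hand: [0.075,0.075,0.075,0.075]

```text
t: 15.35
tool_pos: [0.5776, -0.0161, 0.0388]
ee_rot: [-0.001, 0.998, -0.058, -0.0]
ft_force: [-2.8, 0.8, 19.3]
opening: 0.0748
grip_force: 9.8
```

```bash
python3 plan.py -0.063 0.003 0.036 0; python3 pz.py 0.003
```

```text
t 15.35 rail [-0.0631  0.0021] z 0.0388 F [-2.8  0.8 19.3]
rot [-0.001   0.0004  0.0008] slide [ 0.0001 -0.0009  0.0028]
side plate slope x,y,z [ 0.0011 -0.0031  0.0474] 273 tray z 0.0332
scene plate slope x,y,z [0.0052 0.0127 0.0491] 318 tray z 0.035
```

Call:
arm_command:
  slide:
    - [0,0,0.001]
    - [0,0,0.0]
  rot:
    - [0,0,0]
    - [0,0,0]
  hand: [0.075,0.075]

```text
t: 15.65
tool_pos: [0.5776, -0.016, 0.0388]
ee_rot: [-0.0, 0.998, -0.058, 0.0]
ft_force: [-4.0, 1.1, 15.3]
opening: 0.0751
grip_force: 8.1
```

Call:
arm_command:
  slide:
    - [0,0,-0.003]
    - [0,0,-0.01]
    - [0,0,-0.03]
    - [0,0,-0.04]
    - [0,0,-0.04]
    - [0,0,-0.03]
    - [0,0,0]
    - [0,0,0]
  rot:
    - [0,0,0]
    - [0,0,0]
    - [0,0,0]
    - [0,0,0]
    - [0,0,0]
    - [0,0,0]
    - [0,0,0]
    - [0,0,0]
  hand: [0.075,0.075,0.075,0.075,0.075,0.075,0.075,0.075]

```text
t: 16.45
tool_pos: [0.5776, -0.0163, 0.1907]
ee_rot: [-0.001, 0.998, -0.058, 0.0]
ft_force: [-0.2, 0.8, -0.5]
opening: 0.0752
grip_force: 0.0
```

```bash
python3 plan.py -0.063 0.003 0.036 0; python3 pz.py 0.003; python3 - <<'E'
from plan import *
c=cams.read_camera("scene");W=cloud(c);hsv=cv2.cvtColor(c["pixels"],cv2.COLOR_RGB2HSV)
cv2.imwrite("pics/s6c.png",cv2.resize(c["pixels"][190:310,180:400,::-1],None,fx=3.6,fy=3.6,interpolation=cv2.INTER_CUBIC))
q=W[...,:2]-r2w(-.063,.003)
m=(np.abs(q@ex)<.1)&(np.abs(q@ey)<.1)&(hsv[...,1]<80)&(hsv[...,2]<140)&(abs(W[...,2]-.049)<.004)
r=cv2.minAreaRect((W[m][:,:2]*1000).astype(np.float32));print(w2r(np.array(r[0])/1000),r[1:])
E
```

```text
t 16.45 rail [-0.063   0.0019] z 0.1907 F [-0.2  0.8 -0.5]
rot [-0.0012 -0.0003  0.0007] slide [ 0.     -0.0011  0.1547]
side plate slope x,y,z [ 0.0008 -0.001   0.0473] 434 tray z 0.033
scene plate slope x,y,z [0.0013 0.0007 0.049 ] 455 tray z 0.0354
[-0.06815571  0.00472556] ((110.30740356445312, 99.9228286743164), 83.9770278930664)
```

View pics/s6c.png

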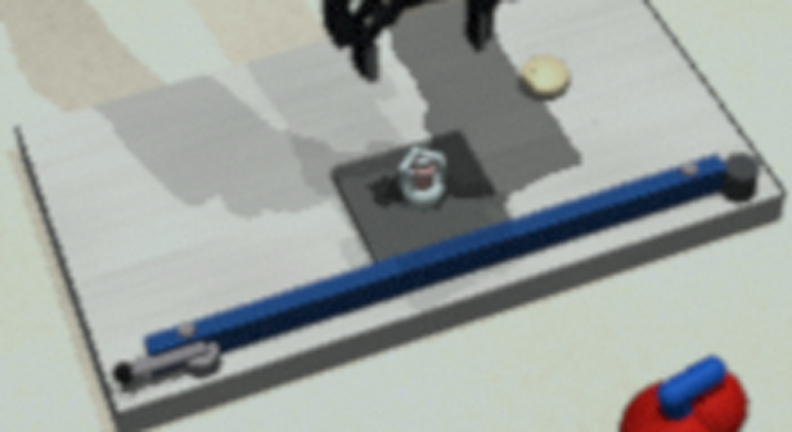

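The crop shows the plate flat on the tray at (420,195) against the rail. Its top is 14 mm above the tray, level, the kneecap hasn't moved, and the gripper is clear.

```bash
python3 -c "
from workcell import ticket
print(ticket.close_job())"
```

```text
the job is handed in; nothing more can be done
None
```

The larynx mount is plugged in: its foot is home in the socket, the plate measured level and flat on the tray, the gripper was clear, and the job was handed in at about 16.5 s; no verdict came back.

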